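Hold the spring clip open over the picture card

ROBOT

A 6-joint arm with a two-finger parallel gripper is mounted at the origin on the work surface. World frame = base frame: x ahead of the robot, y to its left, z up, the work surface at z = 0. Lengths are in mm, angles in rad, forces in N, time in s.
With the tool pointing down it reaches from about 300 to 775 mm from the base axis. Payload 14.6 kg.
Tool frame: the origin (TCP) lies on the front face of the gripper's body, between the roots of the fingers; the fingertips stand 97 mm ahead of it and the grasp point (between the pads) lies 78 mm ahead of it; z points along the fingers, y is the line along which they close (so a half turn about z gives the same grasp; the last joint's range is limited). The gripper opens to 94 mm and grips with 3 to 60 N. Pads are 16 mm wide; open, the fingers measure 119 mm over their backs; the gripper's body (75 mm by 177 mm) begins 78 mm behind the grasp point.
Start: joints at [-1.234, 0.3, 1.521, -0, 1.321, -0.067], TCP at [216.096, -505.759, 302.646] pointing down, gripper open.
Joint ranges: [-3.03, 3.03], [-0.79, 2.21], [0.23, 2.52], [-1.04, 4.18], [0, 3.07], [-2.55, 2.55]. Speed limits (rad/s): [2.22, 2.22, 2.57, 3.14, 3.14, 3.14].

INTERFACE

Orientations are given as [roll, pitch, yaw] about the fixed x, y, z axes, in that order (R = Rz(yaw) Ry(pitch) Rx(roll)).
In Python, from cell import * gives the robot as it stands.
- The arm moves only by the tool carry_out, never from a script. Its arguments are lists of equal length, an entry for each row: "slide": the shift along the world's x, y, z scaled (see below), a list of three; "dr": the turn, a rotation vector about the world's x, y, z scaled (see below), a list of three; "gripper": the opening in per cent of the stroke, from 0 (shut) to 100 (fully open). A call has 1 to 10 rows; each row is the pose to reach, as a shift and turn from the pose commanded when the call began, turning the shorter way round; what a row does not reach only later rows make up. The controller multiplies each number of a shift by 0.25 m and each number of a turn by 360 degrees. A row lasts 1/12 s, in which the tool goes at most 41.7 mm and 7.16 degrees, less where a joint would pass 70% of its speed; a pose out of reach is approached as far as the arm can. A call with a number of a shift or a turn outside -1 to 1 is refused whole. A call with a gripper value outside its range is refused whole. The fingers move at their own pace and stop on an object; "newtons" is the grip in N (left out, the last holds). Time passes only in rows, so rows that repeat a pose let the fingers close. It gives the time, the measured TCP pose, the force, the opening and the grip force at its end, in the units of the state.
- read_state(): the state, without advancing time (a new reading comes with each control period).
- camera(name): name is "side" or "top"; returns the picture (420x560x3 uint8, red, green, blue); there is no depth.
- camera_model(name): a dict with "vfov" (degrees; the focal length in pixels is half the picture's height over the tangent of half this angle, whatever the lens; pixels are square), "cx", "cy" (the principal point, pixels), "R" (3x3) and "t" (3): a world point X has camera coordinates R X + t. Camera axes: x right, y down, z forward; pixel columns grow to the right and rows downward; lengths in mm; the calibration is good to about 2 mm. A picture is of the moment at which its call begins. camera_model takes no time and is no camera call.
- sign_off(): hands the job in; it is judged then, once.
The state is a dict: "clock": time; "joints": joint angles; "qd": joint speeds; "effort": joint torques, N m; "eef_pos": TCP position; "eef_rot": TCP orientation; "wrist_force": force on the tool from outside, world axes, zero at the start; "moment": the same for the moment, N m; "finger_gap": finger opening in mm; "finger_force": force on a finger pad.
Only numpy, scipy, OpenCV 4.12 (cv2) and the standard library are available. Lean on these libraries where they do the work, as an engineer would, in place of code of your own. Each camera call takes 0.05 s, during which the arm holds its last target. There are 200 camera calls.

TASK

Lift the spring clip up and off its hook by its two handles, and bring it to the picture card that stands in the wooden block. Squeeze the clip wide open and lower it upright over the middle of the card's top edge, so that the edge reaches well in between the jaws with neither jaw nor anything else of the clip touching it. Finish like that, still holding the clip squeezed open in the air around the card; do not drop it, do not shift the card, and leave the tin, candlestick and vase alone.

Things in the scene. Friction and masses are not known exactly. Their poses are not given: they have to be found in the camera images.
- clip_pivot (a point): Pivot, about the middle, of a steel spring clip like a big clothes peg, about 80 g, 24 mm wide along x, hanging handles up, jaws down. x: pivot axis; y: the way jaws and handles open; z: up to the handles. Jaws reach 47 mm below the pivot: shut when relaxed, 20 mm clear between them when fully squeezed; free between them up to 8 mm below the pivot. Springs shut when released.
- clip_grip (a point): Where to grip the clip: midway between its two handle plates, 34 mm above the pivot, same axes; pinch from above along y. Plates 24 mm wide along x, tops 46 mm above the pivot. Relaxed they lean outwards, 52 mm over their tops; fully squeezed they stand parallel, 34 mm over their outsides. About 5 N here starts to open the jaws, 9 N opens them to the stop.
- clip_loop (a point): Underside of the top bar of the clip's dark hanging loop, 38 mm above the pivot, between the handles, which never reach it. Loop 12 mm wide along x, 24 mm outside and 18 mm inside along y, open inside from here down to 5 mm above the pivot.
- jaw_r (a joint): how far one arm of the clip is turned (the other turns equally): 0 rad relaxed, jaws shut; 0.2 rad fully squeezed, jaws wide open
- hook_stand: Fixed stand with a flat steel hook; origin on the table below where the clip hangs. Wooden foot (radius 45 mm, 12 mm thick) and post (radius 6 mm, 172 mm tall) stand at x = +55 mm; a flat arm runs from the post along -x to a tip at x = -16 mm.
- hook_seat (a point): Top of the stand's flat arm where the loop hangs, 168 mm above the table, same axes as the stand. Arm 8 mm wide, 5 mm thick; its end at x = -16 mm turns up by 8 mm. The clip hangs with its x along the arm, pivot 130 mm above the table. To take it off: lift it 10 to 28 mm, then draw it along -x past the tip.
- card_edge (a point): Middle of the top edge of a stiff picture card, 100 mm above the table. Card 4 mm thick (along x), 105 mm wide; the edge runs along this point's y axis, z is up. It is fixed upright in a loose wooden block 55 x 130 x 24 mm (0.4 kg together).
- tin: bystander: round green tin, radius 36 mm, 84 mm tall, origin under its centre
- candlestick: bystander: brass candlestick with a white candle, foot radius 50 mm with a small ring handle, 180 mm tall, origin under its centre
- vase: bystander: small glass vase, radius 32 mm, 115 mm tall, origin under its centre
There are look-alikes about, which are no part of the job. Leave any green look-alike of the part that bears clip_pivot alone. Several things look just like the hook_stand: the one meant starts farthest to the robot's right.

How it is judged (in metres and radians):
On the way:
1. the clip is lifted off its hook, held by the gripper (contact force between the fingers and clip above 2 N and contact force between clip and hook_stand below 0.1 N and x of clip_pivot in the frame of hook_stand below -0.03 m and height (world z) of clip_pivot above 0.1 m), for 0.2 s.
At the end, for the whole second after the job is handed in: Gripper holds the clip (over 2 N), off hook and card; jaw joint over 0.15 rad; middle of card edge between the jaws, 8 to 36 mm below the pivot, within 9 mm across, 25 mm along; clip along the edge and upright within 0.25 rad, still; card within 15 mm of its start (contact force between the fingers and clip above 2 N and contact force between clip and hook_stand below 0.1 N and value of joint jaw_r above 0.15 rad and z of card_edge in the frame of clip_pivot between -0.036 and -0.008 m and y of card_edge in the frame of clip_pivot between -0.009 and 0.009 m and x of card_edge in the frame of clip_pivot between -0.025 and 0.025 m and angle between the x axis of clip_pivot and the y axis of card_edge, either way round below 0.25 rad and angle between clip_pivot's own z axis and vertical below 0.25 rad and contact force between clip and card_stand below 0.1 N and distance of card_edge from where it was at the start of the episode below 0.015 m and linear speed of clip below 0.03 m/s); the arm keeps its last pose, push and grip.
It fails at once if the clip is dropped (height (world z) of clip_pivot below 0.07 m).
It fails at once if the card is shoved or tipped (distance of card_edge from where it was at the start of the episode above 0.025 m or angle between card_edge's own z axis and vertical above 0.3 rad).
It fails at once if a bystander is disturbed (distance of any of tin, candlestick, vase from where it was at the start of the episode above 0.03 m or angle between any of tin, candlestick, vase's own z axis and vertical above 0.4 rad).
It also fails if it takes over 45 s, if anything falls off the work surface, if the arm or the gripper's body presses on something with over 40 N, if the wrist force passes 120 N, or if a joint passes its speed limit or range.

## Working session

There is one attempt and no reset: what is moved stays moved. The work goes in short steps, Python scripts to look and compute and a tool call to move; the robot and the scene stay as the last step left them, time stands still between calls to the robot, and variables do not carry over. Pictures are saved under pics/ and viewed, at most 10 in all, crops included, and the job is handed in when it is done.

Besides the shell and the picture viewer there is one more tool, called after ">>>" as name(argument=value, ...), one argument or row to a line, values as JSON. carry_out: Moves the arm, as the interface text tells. Its arguments: {"type":"object","properties":{"slide":{"type":"array","items":{"type":"array","items":{"type":"number","minimum":-1,"maximum":1}}},"dr":{"type":"array","items":{"type":"array","items":{"type":"number","minimum":-1,"maximum":1}}},"gripper":{"type":"array","items":{"type":"number"}},"newtons":{"type":"number"}},"required":["slide","dr","gripper"]}

```bash
mkdir -p pics; cat > h.py <<'E'
from cell import *
import numpy as np, cv2
def shot(n,f):
    im=camera(n); cv2.imwrite('pics/'+f,cv2.cvtColor(im,cv2.COLOR_RGB2BGR)); return im
def ray(n,u,v):
    m=camera_model(n); f=210/np.tan(np.radians(m['vfov']/2)); R=np.array(m['R']);t=np.array(m['t'])
    return -R.T@t, R.T@np.array([(u-m['cx'])/f,(v-m['cy'])/f,1])
def onz(n,u,v,z):
    o,d=ray(n,u,v); return (o+d*(z-o[2])/d[2]).round(1)
def proj(n,X):
    m=camera_model(n); f=210/np.tan(np.radians(m['vfov']/2)); c=np.array(m['R'])@np.array(X)+m['t']
    return (c[:2]/c[2]*f+[m['cx'],m['cy']]).round(1)
def two(a,b):
    (o1,d1),(o2,d2)=ray('side',*a),ray('top',*b)
    s=np.linalg.lstsq(np.c_[d1,-d2],o2-o1,rcond=None)[0]; p,q=o1+s[0]*d1,o2+s[1]*d2
    return ((p+q)/2).round(1),np.linalg.norm(p-q).round(1)
E
python3 - <<'E'
from h import *
a=shot('side','s0.png');b=shot('top','t0.png')
for n in('side','top'):
    m=camera_model(n);print(n,m['vfov'],m['cx'],m['cy'],ray(n,m['cx'],m['cy']), {k:v for k,v in m.items() if k not in('R','t')})
print(read_state())
E
```

```text
side 53.7937039006194 286.8919857259616 212.44209592628263 (array([ 481.212206  , -653.6665531 ,  604.61107831]), array([ 0.05207074,  0.82714808, -0.55956652])) {'vfov': 53.7937039006194, 'cx': 286.8919857259616, 'cy': 212.44209592628263}
top 55.01451476621651 278.01709428016665 212.2859665954712 (array([ 457.42579904,   73.56544052, 1051.06393392]), array([ 0.08021511,  0.0218963 , -0.99653705])) {'vfov': 55.01451476621651, 'cx': 278.01709428016665, 'cy': 212.2859665954712}
{'clock': 0.1, 'joints': array([-1.23358450e+00,  3.00393103e-01,  1.52150287e+00, -7.65158548e-07,
        1.32068720e+00, -6.65880417e-02]), 'qd': array([-0.00164198, -0.00139942, -0.00068073, -0.002084  ,  0.00096922,
        0.00045076]), 'effort': array([ 4.68132130e-03, -5.32641757e+01, -3.53284514e+01,  7.10295467e-02,
        2.35006335e-02, -7.90301056e-05]), 'eef_pos': array([ 216.0637788 , -505.64217391,  302.16214689]), 'eef_rot': array([-3.14060428e+00, -6.51684232e-05,  4.03800027e-01]), 'wrist_force': array([ 0.69969645,  0.5078829 , -0.40199969]), 'moment': array([-0.00013794, -0.01200902,  0.06752653]), 'finger_force': 0.0, 'finger_gap': 93.74331006155408}
```

View pics/s0.png

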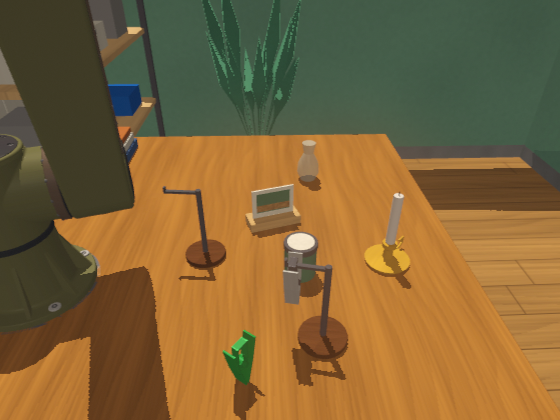

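View pics/t0.png

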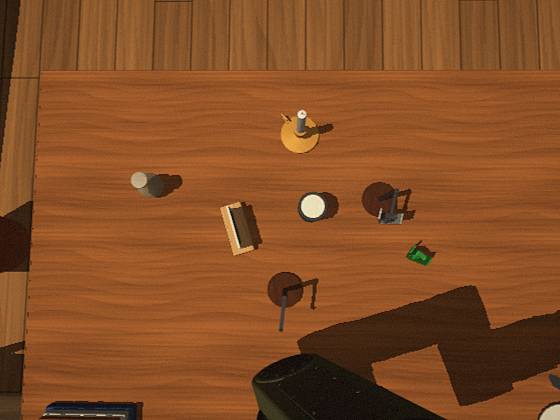

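Side view: two hook stands, A at (322,335) carrying the grey clip and B at (206,253), empty. A is nearest the side camera (smallest y, so farthest right) and fits. The green clip at (241,360) is the look-alike. The card is at (273,207). I'll confirm with enlarged crops.

```bash
python3 - <<'E'
from h import *
a=cv2.imread('pics/s0.png');b=cv2.imread('pics/t0.png')
A=cv2.resize(a[235:360,265:365],None,fx=4,fy=4,interpolation=cv2.INTER_CUBIC)
B=cv2.resize(b[170:270,345:445],None,fx=4,fy=4,interpolation=cv2.INTER_CUBIC)
C=cv2.resize(b[190:265,205:275],None,fx=4,fy=4,interpolation=cv2.INTER_CUBIC)
D=np.zeros((500,800,3),np.uint8);D[:500,:400]=A;D[:400,400:]=B
cv2.imwrite('pics/c1.png',D);
S=cv2.resize(a[175:240,235:315],None,fx=5,fy=5,interpolation=cv2.INTER_CUBIC)
D=np.zeros((325,800,3),np.uint8);D[:300,:280]=C;D[:325,300:700]=S
cv2.imwrite('pics/c2.png',D)
for n,u,v,z in [('side',322,336,12),('side',206,253,12),('top',379,199,12),('top',285,289,12),('top',396,192,172),('side',328,268,172),('top',313,207,84),('top',300,134,5),('top',302,115,180),('top',147,184,5),('top',139,180,115)]: print(n,u,v,onz(n,u,v,z))
E
```

```text
side 322 336 [ 576.9 -171.7   12. ]
side 206 253 [347.4  68.3  12. ]
top 379 199 [ 577.2 -163.8   12. ]
top 285 289 [345.3  77.   12. ]
top 396 192 [ 574.3 -164.3  172. ]
side 328 268 [ 577.  -171.4  172. ]
top 313 207 [548.6  10.8  84. ]
top 300 134 [749.5  40.2   5. ]
top 302 115 [743.4  41.6 180. ]
top 147 184 [614.1 442.6   5. ]
top 139 180 [607.  423.2 115. ]
```

View pics/c1.png

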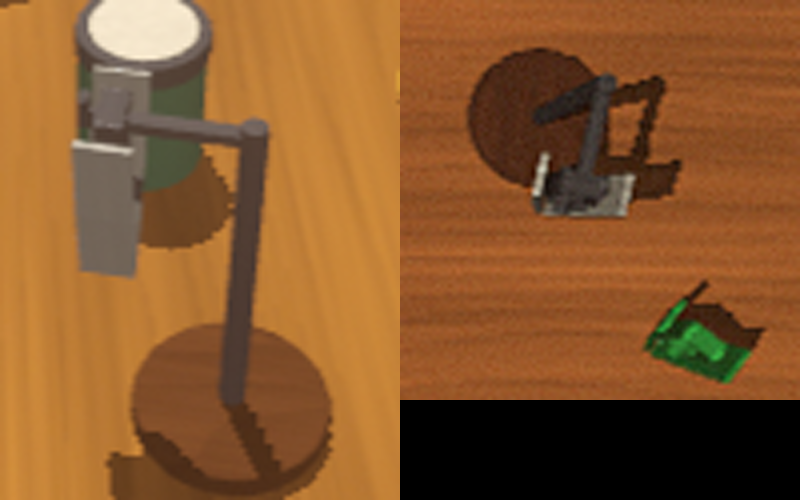

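View pics/c2.png

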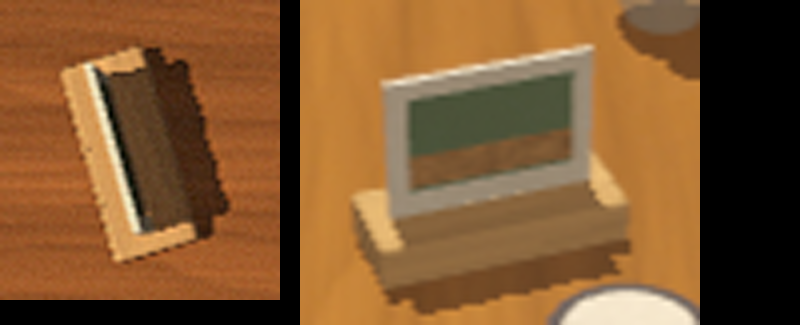

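The crops confirm it: the grey clip hangs on stand A, and its handle tops are at side (283,270)-(298,272) and (288,252)-(302,253). The card's top edge runs side (252,191)-(293,184) and top (227.5,206)-(240.5,248).

```bash
python3 - <<'E'
from h import *
print('tip',onz('side',286,258,176))
for p in [(283.25,270.5),(298.25,272.5),(288.25,251.75),(302.5,253)]: print('handle',onz('side',*p,176))
for p in [(381.5,208.5),(379.5,222.5),(403,214.5),(402,223)]: print('htop',onz('top',*p,176))
for p in [(252,191.4),(293.4,184.4)]: print('card s',onz('side',*p,100))
for p in [(227.5,206),(240.5,248)]: print('card t',onz('top',*p,100))
print(two((252,191.4),(240.5,248)),two((293.4,184.4),(227.5,206)))
E
```

```text
tip [ 512.5 -149.4  176. ]
handle [ 506.7 -178.6  176. ]
handle [ 529.3 -184.   176. ]
handle [ 517. -134.  176.]
handle [ 539.8 -138.1  176. ]
htop [ 537.6 -131.4  176. ]
htop [ 507.2 -126.8  176. ]
htop [ 524.9 -177.5  176. ]
htop [ 506.5 -175.1  176. ]
card s [451.1 183.7 100. ]
card s [550.7 212.8 100. ]
card t [548.1 214.6 100. ]
card t [449.  182.1 100. ]
(array([450.1, 182. , 101. ]), np.float64(2.1)) (array([549.5, 214.8,  98.7]), np.float64(2.5))
```

Clip centre is at about (522,-156), and its x axis has yaw -0.215 (the post lies 56 mm away along it, as it should). Card edge middle is (500,198,100), yaw 0.317, length 104.6 mm. Setting out.

>>> carry_out(
  slide=[
    [0.8,0.9,0],
    [0.8,0.9,0],
    [0.8,0.9,0],
    [0.8,0.9,0],
    [0.8,0.9,0],
    [0.8,0.9,0],
    [0.8,0.9,0],
    [0.8,0.9,0],
  ],
  dr=[
    [0,0,-0.0985],
    [0,0,-0.0985],
    [0,0,-0.0985],
    [0,0,-0.0985],
    [0,0,-0.0985],
    [0,0,-0.0985],
    [0,0,-0.0985],
    [0,0,-0.0985],
  ],
  gripper=[100,100,100,100,100,100,100,100],
  newtons=20,
)

```text
clock: 0.77
eef_pos: [417.6, -278.1, 302.5]
eef_rot: [-3.141, 0.0, -0.214]
wrist_force: [-0.6, -0.7, 0.1]
finger_gap: 94.2
finger_force: 0.0
```

>>> carry_out(
  slide=[
    [0.424,0.5,0],
    [0.424,0.5,0],
    [0.424,0.5,0],
    [0.424,0.5,0],
    [0.424,0.5,0],
    [0.424,0.5,0],
    [0.424,0.5,0],
    [0.424,0.5,0],
  ],
  dr=[
    [0,0,0],
    [0,0,0],
    [0,0,0],
    [0,0,0],
    [0,0,0],
    [0,0,0],
    [0,0,0],
    [0,0,0],
  ],
  gripper=[100,100,100,100,100,100,100,100],
)

```text
clock: 1.43
eef_pos: [521.5, -156.7, 302.5]
eef_rot: [3.142, 0.0, -0.216]
wrist_force: [0.1, -0.4, 0.2]
finger_gap: 93.7
finger_force: 0.0
```

```bash
python3 - <<'E'
from h import *
a=shot('side','s1.png');b=shot('top','t1.png');s=read_state();print(s['eef_pos'],s['eef_rot'],s['clock'])
cv2.imwrite('pics/c3.png',np.hstack([cv2.resize(cv2.cvtColor(x,4),None,fx=4,fy=4,interpolation=cv2.INTER_CUBIC) for x in (a[180:330,230:330],)]) )
p=s['eef_pos'];y=s['eef_rot'][2]
for k in (-1,1):
    for e in (47,60): print('tip',k,e,proj('side',p+np.array([-np.sin(y)*e*k,np.cos(y)*e*k,-97])))
E
```

```text
[ 521.54313555 -156.75736256  302.76334191] [ 3.14153507e+00 -5.13622592e-05 -2.16768798e-01] 1.5333
tip -1 47 [287.4 266.2]
tip -1 60 [286.  272.2]
tip 1 47 [296.6 228.3]
tip 1 60 [297.8 223.7]
```

View pics/c3.png

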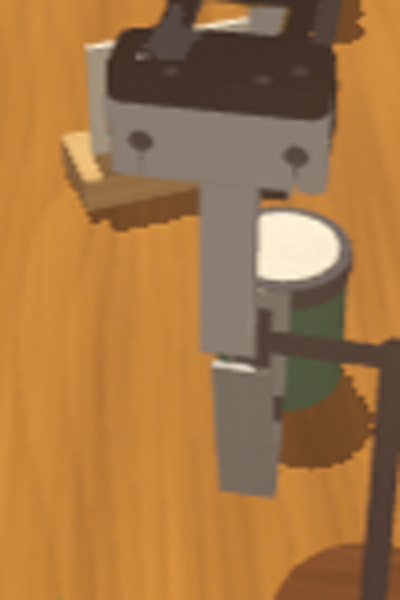

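The open fingers straddle the clip in line with its handles: fingertip at side (287,268), near handle top at (284-298,271). Descending 60 mm, then gripping.

>>> carry_out(
  slide=[
    [0,0,-0.12],
    [0,0,-0.24],
    [0,0,-0.24],
    [0,0,-0.24],
  ],
  dr=[
    [0,0,0],
    [0,0,0],
    [0,0,0],
    [0,0,0],
  ],
  gripper=[100,100,100,100],
)

```text
clock: 1.87
eef_pos: [521.6, -156.3, 242.5]
eef_rot: [-3.141, 0.002, -0.216]
wrist_force: [0.5, -0.0, 1.6]
finger_gap: 93.9
finger_force: 0.0
```

>>> carry_out(
  slide=[
    [0,0,0],
    [0,0,0],
    [0,0,0],
    [0,0,0],
    [0,0,0],
    [0,0,0],
    [0,0,0],
    [0,0,0],
    [0,0,0],
    [0,0,0],
  ],
  dr=[
    [0,0,0],
    [0,0,0],
    [0,0,0],
    [0,0,0],
    [0,0,0],
    [0,0,0],
    [0,0,0],
    [0,0,0],
    [0,0,0],
    [0,0,0],
  ],
  gripper=[60,50,40,30,25,20,20,20,20,20],
  newtons=20,
)

```text
clock: 2.7
eef_pos: [522.6, -155.8, 244.2]
eef_rot: [3.141, -0.003, -0.215]
wrist_force: [-1.8, 1.1, 12.2]
finger_gap: 33.8
finger_force: 20.0
```

>>> carry_out(
  slide=[
    [0,0,0.04],
    [0,0,0.08],
    [0,0,0.08],
    [0,0,0.08],
  ],
  dr=[
    [0,0,0],
    [0,0,0],
    [0,0,0],
    [0,0,0],
  ],
  gripper=[20,20,20,20],
)

```text
clock: 3.03
eef_pos: [522.2, -155.8, 263.2]
eef_rot: [3.141, -0.001, -0.215]
wrist_force: [0.0, -0.3, -0.2]
finger_gap: 33.4
finger_force: 20.0
```

```bash
python3 - <<'E'
from h import *
a=shot('side','s2.png');b=shot('top','t2.png');s=read_state();print(s['eef_pos'],s['eef_rot'],s['wrist_force'],s['moment'])
cv2.imwrite('pics/c4.png',cv2.resize(cv2.cvtColor(a[200:340,240:340],4),None,fx=4,fy=4,interpolation=cv2.INTER_CUBIC))
E
```

```text
[ 521.97719879 -155.73467466  262.34733747] [-3.14154769e+00  4.65355353e-04 -2.15134054e-01] [-0.17988906  0.28218184 -0.13909391] [0.06721035 0.01537062 0.05902842]
```

View pics/c4.png

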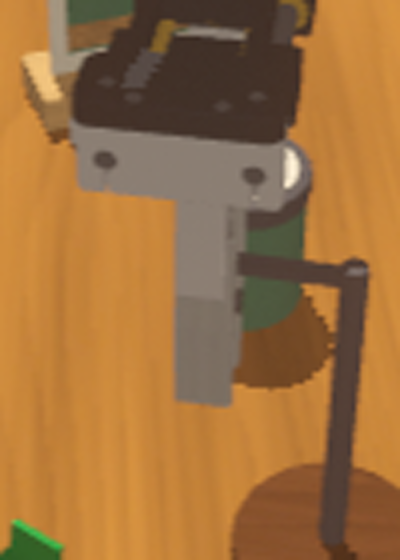

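The clip is held squeezed, lifted about 19 mm with no load from the hook; its jaw bottoms are at side (291,301). Drawing it off along the stand's -x.

>>> carry_out(
  slide=[
    [-0.06,0.013,0],
    [-0.12,0.026,0],
    [-0.18,0.039,0],
    [-0.234,0.051,0],
    [-0.234,0.051,0],
    [-0.234,0.051,0],
    [-0.234,0.051,0.1],
    [-0.234,0.051,0.2],
    [-0.234,0.051,0.2],
    [-0.234,0.051,0.2],
  ],
  dr=[
    [0,0,0],
    [0,0,0],
    [0,0,0],
    [0,0,0],
    [0,0,0],
    [0,0,0],
    [0,0,0],
    [0,0,0],
    [0,0,0],
    [0,0,0],
  ],
  gripper=[20,20,20,20,20,20,20,20,20,20],
)

```text
clock: 3.97
eef_pos: [464.4, -143.2, 313.3]
eef_rot: [3.141, -0.002, -0.215]
wrist_force: [0.1, -0.1, -1.4]
finger_gap: 33.7
finger_force: 20.0
```

>>> carry_out(
  slide=[
    [0,0.15,0],
    [0.02,0.3,0],
    [0.05,0.45,0],
    [0.08,0.6,0],
    [0.1,0.75,0],
    [0.12,0.88,0],
    [0.14,0.98,0],
    [0.14,0.98,0],
  ],
  dr=[
    [0,0,0.015],
    [0,0,0.03],
    [0,0,0.045],
    [0,0,0.06],
    [0,0,0.075],
    [0,0,0.085],
    [0,0,0.085],
    [0,0,0.085],
  ],
  gripper=[20,20,20,20,20,20,20,20],
)

```text
clock: 4.63
eef_pos: [499.0, 105.7, 311.0]
eef_rot: [-3.141, 0.002, 0.323]
wrist_force: [-0.2, -0.8, -1.2]
finger_gap: 33.7
finger_force: 20.0
```

>>> carry_out(
  slide=[
    [0,0.12,0],
    [0,0.24,0],
    [0,0.33,0],
    [0,0.385,0],
    [0,0.385,0],
    [0,0.385,0],
    [0,0.385,0],
    [0,0.385,0],
  ],
  dr=[
    [0,0,0],
    [0,0,0],
    [0,0,0],
    [0,0,0],
    [0,0,0],
    [0,0,0],
    [0,0,0],
    [0,0,0],
  ],
  gripper=[20,20,20,20,20,20,20,20],
)

```text
clock: 5.3
eef_pos: [498.8, 197.2, 312.5]
eef_rot: [3.141, 0.0, 0.318]
wrist_force: [0.5, 0.4, -1.1]
finger_gap: 33.5
finger_force: 20.0
```

```bash
python3 - <<'E'
from h import *
a=shot('side','s3.png');b=shot('top','t3.png');s=read_state();print(s['eef_pos'],s['eef_rot'],s['wrist_force'],s['finger_gap'])
D=np.hstack([cv2.resize(cv2.cvtColor(x,4),(400,600),interpolation=cv2.INTER_CUBIC) for x in (a[90:240,230:330],b[150:300,190:290])])
cv2.imwrite('pics/c5.png',D)
print(proj('side',[500,198.4,100]),proj('top',[500,198.4,100]))
E
```

```text
[498.76533312 197.37121754 312.69147982] [ 3.14155797e+00 -8.55996299e-05  3.17782821e-01] [ 0.42697317 -0.07075293 -0.64323623] 33.683869223625415
[272.6 187.8] [234.  226.3]
```

View pics/c5.png

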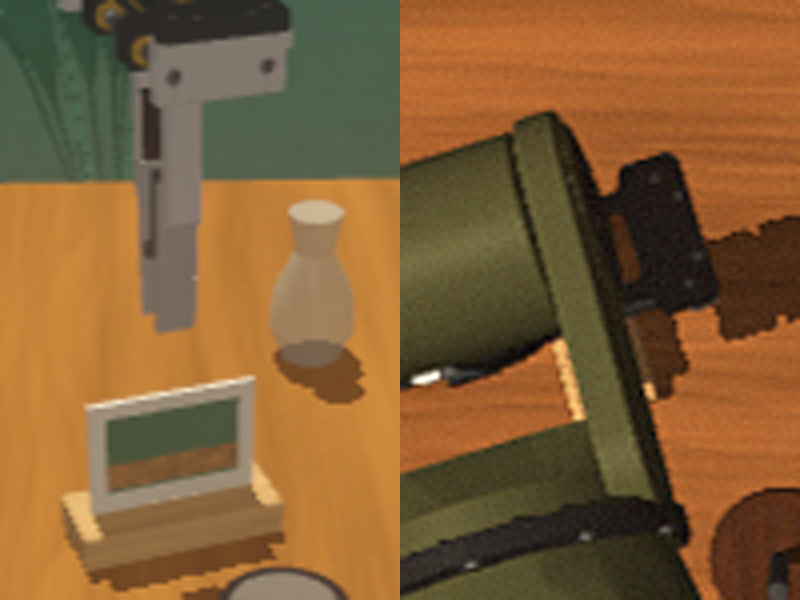

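The clip hangs upright over the card. Its near jaw bottom is at side (269.5-279,172) and far jaw bottom at (266,168). The card's top edge runs (252,191)-(293,185), as before. Checking jaw height and offset.

```bash
python3 - <<'E'
from h import *
p=np.array([498.8,197.4,0]);n=np.array([np.sin(.318),-np.cos(.318),0]);t=np.array([np.cos(.318),np.sin(.318),0])
for q,d in [((269.5,172.6),13),((278.75,171.5),13),((265.75,168.3),-10),((265.75,168.3),-13)]:
    o,r=ray('side',*q);X=o+r*((d-(o-p)@n)/(r@n));print(q,X.round(1),'along',((X-p)@t).round(1))
im=cv2.imread('pics/s3.png')
for u in (256,264,272,280,288): print(u, im[180:198,u].sum(1))
for z in (154,150): print(proj('side',p+n*13+[0,0,z]),proj('side',p-n*13+[0,0,z]))
E
```

```text
(269.5, 172.6) [492.8 181.7 150.4] along -10.6
(278.75, 171.5) [514.2 188.8 149. ] along 11.9
(265.75, 168.3) [484.5 203.2 150.2] along -11.8
(265.75, 168.3) [484.5 206.4 148.5] along -10.8
256 [353 353 354 352 352 356 357 358 355 375 538 606 427 424 416 344 328 327]
264 [385 387 389 385 387 387 388 390 416 604 450 420 422 385 219 220 216 219]
272 [377 376 379 374 370 369 375 451 596 418 418 406 284 222 218 217 218 218]
280 [358 356 354 353 353 376 551 531 417 417 404 221 218 220 221 219 222 223]
288 [385 384 385 387 430 656 418 417 416 317 222 221 222 219 220 222 219 222]
[273.9 170.4] [270.1 165.5]
[273.9 172. ] [270.1 167. ]
```

>>> carry_out(
  slide=[
    [0.002,0.004,-0.06],
    [0.003,0.004,-0.12],
    [0.003,0.004,-0.16],
    [0.003,0.004,-0.16],
    [0.003,0.004,-0.16],
  ],
  dr=[
    [0,0,0],
    [0,0,0],
    [0,0,0],
    [0,0,0],
    [0,0,0],
  ],
  gripper=[20,20,20,20,20],
)

```text
clock: 5.82
eef_pos: [499.4, 199.0, 272.7]
eef_rot: [3.142, 0.001, 0.319]
wrist_force: [0.5, 1.0, -0.9]
finger_gap: 33.4
finger_force: 20.0
```

```bash
python3 - <<'E'
from h import *
a=shot('side','s4.png');s=read_state();print(s['eef_pos'],s['eef_rot'],s['wrist_force'],s['finger_gap'])
cv2.imwrite('pics/c6.png',cv2.resize(cv2.cvtColor(a[140:220,235:310],4),None,fx=7,fy=7,interpolation=cv2.INTER_CUBIC))
E
```

```text
[499.5591665  199.10779439 273.28889241] [ 3.14157870e+00 -6.23645411e-04  3.18729142e-01] [ 0.46601152  0.19821036 -1.02479994] 33.64115515307319
```

View pics/c6.png

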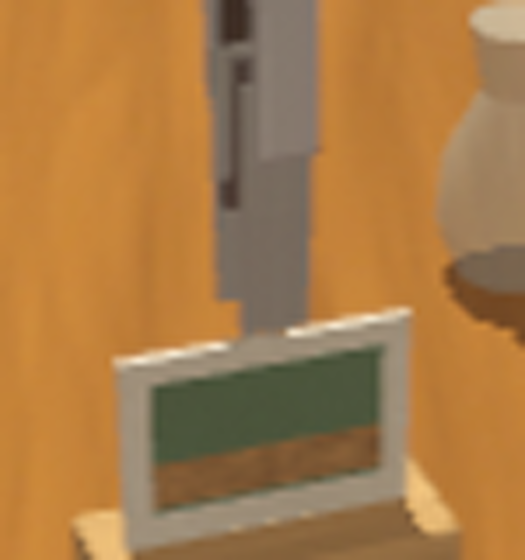

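The near jaw bottom is at about side (274,188), just above and in front of the card's edge. The far jaw bottom, at (266,183), is behind the edge. Clip is centred along the card; lowering on.

>>> carry_out(
  slide=[
    [0,0,-0.05],
    [0,0,-0.1],
    [0,0,-0.14],
    [0,0,-0.14],
    [0,0,-0.14],
    [0,0,-0.14],
  ],
  dr=[
    [0,0,0],
    [0,0,0],
    [0,0,0],
    [0,0,0],
    [0,0,0],
    [0,0,0],
  ],
  gripper=[20,20,20,20,20,20],
)

```text
clock: 6.37
eef_pos: [499.6, 199.3, 238.5]
eef_rot: [-3.142, -0.001, 0.319]
wrist_force: [0.4, 0.8, -1.4]
finger_gap: 33.6
finger_force: 20.0
```

```bash
python3 - <<'E'
from h import *
a=shot('side','s5.png');s=read_state();print(s['eef_pos'],s['eef_rot'],s['wrist_force'],s['moment'],s['finger_gap'])
p=s['eef_pos']*[1,1,0];n=np.array([np.sin(.318),-np.cos(.318),0])
print(proj('side',p+n*13+[0,0,75]),proj('side',[500,198.4,100]))
cv2.imwrite('pics/c7.png',cv2.resize(cv2.cvtColor(a[140:220,235:310],4),None,fx=7,fy=7,interpolation=cv2.INTER_CUBIC))
E
```

```text
[499.62130499 199.34177802 238.56537752] [-3.14156480e+00 -1.31748804e-03  3.19017610e-01] [-0.60898504  0.45708001 -0.77545772] [0.04667386 0.0256283  0.00434204] 33.36027320270564
[274.4 199.2] [272.6 187.8]
```

View pics/c7.png

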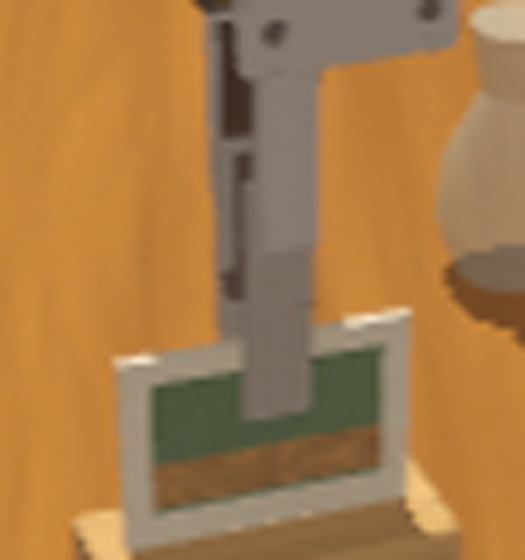

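The near jaw is in front of the card, its bottom at side (274,199), exactly as predicted for z = 75. The far jaw is behind, the card's corners are unmoved, and no contact force shows. Handing in.

```bash
python3 -c "
from cell import *
print(sign_off())"
```

```text
the job is handed in; nothing more can be done
None
```

I lifted the clip off its hook and handed the job in with it held squeezed wide open over the middle of the card's top edge. The edge is about 22 mm below the pivot, I saw no sign of contact, and the card hadn't moved; `sign_off()` gave no verdict.

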